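Clear the microscope bench into the kit, lens box and dish pan

ROBOT

A 6-joint arm with a two-finger parallel gripper is mounted at the origin on the work surface. World frame = base frame: x ahead of the robot, y to its left, z up, the work surface at z = 0. Lengths are in mm, angles in rad, forces in N, time in s.
With the tool pointing down it reaches from about 300 to 775 mm from the base axis. Payload 14.6 kg.
Tool frame: the origin (TCP) lies on the centre line of the jaws, within the pads' length; the fingertips stand 8 mm ahead of it and the grasp point (between the pads) lies 11 mm behind it; z points along the fingers, y is the line along which they close (so a half turn about z gives the same grasp; the last joint's range is limited). The gripper opens to 94 mm and grips with 3 to 60 N. Pads are 16 mm wide; open, the fingers measure 119 mm over their backs; the gripper's body (75 mm by 177 mm) begins 78 mm behind the grasp point.
Start: joints at [1.189, 0.3, 1.521, -0, 1.321, -0.067], TCP at [170.292, 522.963, 213.446] pointing down, gripper open.
Joint ranges: [-3.03, 3.03], [-0.79, 2.21], [0.23, 2.52], [-1.04, 4.18], [0, 3.07], [-2.55, 2.55]. Speed limits (rad/s): [2.22, 2.22, 2.57, 3.14, 3.14, 3.14].

INTERFACE

Orientations are given as [roll, pitch, yaw] about the fixed x, y, z axes, in that order (R = Rz(yaw) Ry(pitch) Rx(roll)).
In Python, from cell import manip gives the robot as it stands.
- The arm moves only by the tool jog_arm, never from a script. Its argument "rows" is one flat list of numbers, 7 for each row, row after row: the shift along the world's x, y, z in cm, then the turn, a rotation vector about the world's x, y, z in rad, then the closure, from 0 (fully open) to 1 (shut). In form: [dx, dy, dz, rx, ry, rz, fingers, dx, dy, dz, rx, ry, rz, fingers, ...]. A call has 1 to 20 rows; each row shifts and turns the commanded pose from where the row before left it; what a row does not reach is not made up. A row lasts 1/12 s, in which the tool goes at most 41.7 mm and 7.16 degrees, less where a joint would pass 70% of its speed; a pose out of reach is approached as far as the arm can. A call with a gripper value outside its range is refused whole. The fingers move at their own pace and stop on an object; "newtons" is the grip in N (left out, the last holds). Time passes only in rows, so rows that do not move let the fingers close. It gives the time, the measured TCP pose, the force, the opening and the grip force at its end, in the units of the state.
- manip.read_state(): the state, without advancing time (a new reading comes with each control period).
- manip.camera(name): name is "scene" or "top" or "wrist"; returns (picture, depth): 420x560x3 uint8, blue, green, red; 420x560 float32, mm along the optical axis (not along the pixel's ray), 0 where there is no reading.
- manip.camera_model(name): a dict with "K" (3x3 intrinsics, pixels), "R" (3x3) and "t" (3): a world point X has camera coordinates R X + t. Camera axes: x right, y down, z forward; pixel columns grow to the right and rows downward; lengths in mm; the calibration is good to about 2 mm. A picture is of the moment at which its call begins: read the wrist's pose just before it. camera_model takes no time and is no camera call; for the wrist camera it gives the pose at the moment of the call.
- manip.sign_off(): hands the job in; it is judged then, once.
The state is a dict: "clock": time; "joints": joint angles; "qd": joint speeds; "effort": joint torques, N m; "eef_pos": TCP position; "eef_rot": TCP orientation; "wrist_force": force on the tool from outside, world axes, zero at the start; "moment": the same for the moment, N m; "finger_gap": finger opening in mm; "finger_force": force on a finger pad.
Only numpy, scipy, OpenCV 4.12 (cv2) and the standard library are available. Lean on these libraries where they do the work, as an engineer would, in place of code of your own. Each camera call takes 0.05 s, during which the arm holds its last target. There are 200 camera calls.

TASK

Clear up after the microscope session: lift the cantilever top tray of the grey collecting kit until it stays open, stand both specimen jars in the compartment underneath, and lower the tray fully shut again. Stand the microscope eyepiece upright in the square wooden box and lay the petri dish flat, lid up, in the round steel pan (before, between or after the jars, as you like). Leave the conical flask standing, without knocking it over.

Things in the scene. Friction and masses are not known exactly. Their poses are not given: they have to be found in the camera images.
- kit: grey collecting kit, fixed; sizes in mm. Origin: on the bench under the centre of its front well; x to its back (near world x), z up. Well: 130 (x) by 170 (y) outside, 62 high, walls and floor 4 thick; holds two jars side by side at y = +40 and -40. Behind it a deck, same height, to x = 153. While down, a white tray 130 by 170, 24 deep, covers the well (underside at z = 64, rim at 88).
- kit_lift (a joint): angle q (rad) of the tray's parallel arms, 120 mm long, outside the side walls: 0 = down, 2.0 = open, resting on a stop; sizes in mm. The tray stays level; every point of it shifts from its q = 0 place by 120*(cos 15deg - cos(15deg+q)) along kit x and 120*(sin(15deg+q) - sin 15deg) up: 192 back, 61 up at q = 2. Needs about 3 N; falls open by weight beyond q = 1.31, shut below it.
- kit_handle (a point): grip point on the tray's handle, an upright black plate 10 mm thick (along kit x) and 80 mm long (along kit y) in the middle of the tray. The point is 13 mm below the plate's top edge and 24 mm above the tray's rim; tray down, it is 112 mm above the kit's origin. Axes parallel to the kit's.
- jar_a: squat glass specimen jar with white lid, round, 45 mm high; lid 45 mm across (upper 15 mm), glass 42 mm across. Standing upright; origin at the centre of its underside, z up its axis. 60 to 110 g. Belongs in the kit's well.
- jar_b: second specimen jar, the same as jar_a; the two are interchangeable.
- eyepiece: black microscope eyepiece, a round barrel 34 mm across and 52 mm tall with a slightly narrower (30 mm) metal band 24 to 34 mm up. Standing upright; origin at the centre of its underside, z up its axis. Belongs in the wooden box.
- petri: petri dish with lid, 60 mm across the lid (upper 8 mm; base 58 mm), 18 mm high, clear with a dark specimen. Lying flat, lid up; origin at the centre of its underside, z up. Belongs in the steel pan.
- lens_box: square open wooden box, fixed, 110 by 110 mm outside, 36 mm high, walls 5 mm, floor 5 mm thick. Origin at the centre of its underside, x and y parallel to the sides.
- dish_pan: round shallow steel pan, fixed, 132 mm across, 14 mm high, floor 4 mm thick, 122 mm clear inside at the floor. Origin at the centre of its underside.
- flask: small conical glass flask, 58 mm across the foot, 84 mm high, neck 22 mm across, standing upright among the things; origin at the centre of its underside. Not to be moved anywhere; only must not be knocked over.
Not all that is in view belongs to the job. Leave any purple or red look-alike of the lens_box alone.

How it is judged:
By the outcome, as a careful person would: the job done as asked, in the order asked, and still so for the second after the job is handed in, with the robot touching nothing.
It also fails if it takes over 136 s, if anything falls off the work surface, if the arm or the gripper's body presses on something with over 40 N, if the wrist force passes 120 N, or if a joint passes its speed limit or range.

## Working session

There is one attempt and no reset: what is moved stays moved. The work goes in short steps, Python scripts to look and compute and a tool call to move; the robot and the scene stay as the last step left them, time stands still between calls to the robot, and variables do not carry over. Pictures are saved under pics/ and viewed, at most 14 in all, crops included, and the job is handed in when it is done.

Besides the shell and the picture viewer there is one more tool, called by a JSON object that holds its "method" and its "body". jog_arm: Moves the arm, as the interface text tells. Its arguments: {"type":"object","properties":{"rows":{"type":"array"},"newtons":{"type":"number"}},"required":["rows"]}

```bash
mkdir -p pics; ls; cat > h.py <<'E'
import numpy as np, cv2
from cell import manip
def pts(name):
    m=manip.camera_model(name); im,d=manip.camera(name)
    K,R,t=[np.array(m[k],float) for k in("K","R","t")]
    v,u=np.mgrid[:420,:560]
    r=np.stack([(u-K[0,2])/K[0,0],(v-K[1,2])/K[1,1],np.ones(u.shape)],-1)
    P=(r*d[...,None]-t.ravel())@R   # world points
    P[d==0]=np.nan
    return im,d,P,(K,R,t.ravel())
def ray(M,u,v,z):
    K,R,t=M; c=-R.T@t; r=R.T@np.linalg.solve(K,[u,v,1.]); return c+r*(z-c[2])/r[2]
E
python3 - <<'E'
from h import *
for n in("scene","top"):
    im,d,P,M=pts(n); cv2.imwrite(f"pics/{n}0.png",im); np.savez(f"{n}0.npz",im=im,P=P)
    print(n,M[0].ravel(),-M[1].T@M[2],M[1].round(2).tolist())
print(manip.read_state())
E
```

```text
pics
scene [433.1835465    0.         280.32228176   0.         433.1835465
 212.31787043   0.           0.           1.        ] [1238.15480503  161.65964812  865.49673408] [[-0.2, 0.98, 0.0], [0.71, 0.15, -0.69], [-0.68, -0.14, -0.72]]
top [498.15505856   0.         282.3223664    0.         498.15505856
 202.50434903   0.           0.           1.        ] [ 234.87920713   -5.54007529 1451.46262891] [[0.07, -1.0, 0.01], [-0.98, -0.07, -0.2], [0.2, 0.01, -0.98]]
{'clock': 0.1, 'joints': array([ 1.18938688e+00,  3.00413138e-01,  1.52148426e+00,  1.14230084e-07,
        1.32070613e+00, -6.66285750e-02]), 'qd': array([-1.73107730e-03, -9.84738767e-04, -2.56615624e-03,  2.44170669e-04,
        1.55470028e-03, -5.39558427e-05]), 'effort': array([ 1.50076274e-03, -5.32651305e+01, -3.53279722e+01,  7.08811590e-02,
        2.35972193e-02, -7.40817609e-05]), 'eef_pos': array([170.22192821, 522.76948371, 212.95907761]), 'eef_rot': array([-3.14058403e+00, -6.74136855e-05,  2.82681172e+00]), 'wrist_force': array([ 1.42609354,  0.61304812, -0.35861113]), 'moment': array([ 0.03683931, -0.02816928, -0.01111584]), 'finger_force': 0.0, 'finger_gap': 94.21426607030419}
```

View pics/scene0.png

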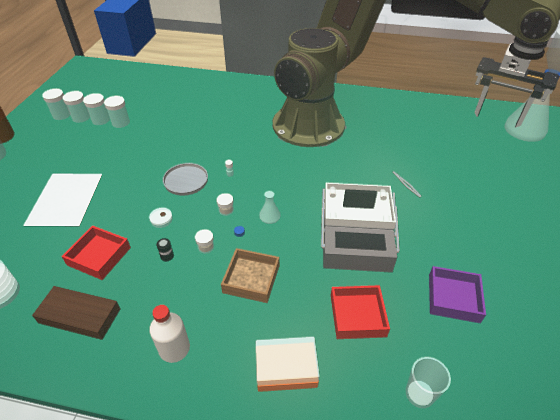

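View pics/top0.png

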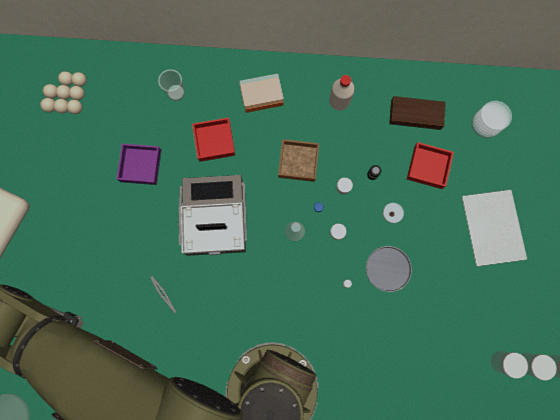

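The top view shows the kit at (212,215), its tray on the robot side with the handle at (211,226). The wooden box is at (299,160), pan (388,269), petri (393,212), eyepiece (375,172), jars (345,185) and (338,231), flask (295,231). The red boxes (213,139) and (431,165) and the purple one (139,164) are look-alikes and the brown one is the lens_box. The white cap at (348,283) is too small for a jar, and the four tubs at far right (scene 55–115,105) still need ruling out by size.

```bash
python3 - <<'E'
from h import *
T=np.load("top0.npz"); im,P=T["im"],T["P"]
m=manip.camera_model("top"); M=[np.array(m[k],float) for k in("K","R","t")]; M[2]=M[2].ravel()
def blob(name,u,v,w,zlo,zhi):
    S=P[v-w:v+w,u-w:u+w].reshape(-1,3); S=S[(S[:,2]>zlo)&(S[:,2]<zhi)]
    if len(S)<5: print(name,"few",len(S),np.nanpercentile(P[v-w:v+w,u-w:u+w,2],[50,95,99]));return
    r=cv2.minAreaRect(S[:,:2].astype(np.float32))
    print(name,len(S),"mean",S.mean(0).round(1),"rect",np.round(r[0],1),np.round(r[1],1),round(r[2],1),"zmax",np.percentile(S[:,2],[50,98]).round(1))
blob("jarfar",345,185,13,35,60);blob("jarnear",338,231,13,35,60)
blob("cap",348,283,9,10,60);blob("petri",393,212,15,8,40)
blob("eyep",375,172,11,40,70);blob("flask",295,230,14,15,100);blob("flask top",295,227,14,70,100)
blob("box",299,160,28,28,50);blob("pan",388,269,28,8,30)
blob("kit rim",212,215,50,80,93);blob("kit deck",212,190,45,52,70);blob("handle",211,226,20,105,140);blob("kit all",212,215,50,50,150)
blob("tubs",515,366,14,20,120)
blob("blue",319,207,8,4,60)
c=im[130:300,270:430]; cv2.imwrite("pics/topc.png",cv2.resize(c,None,fx=3.5,fy=3.5,interpolation=cv2.INTER_CUBIC)[:, :])
S=np.load("scene0.npz")["P"]
T2=P;P=S
print("SCENE");blob("jarnear",225,204,12,35,60);blob("jarfar",204,240,12,35,60);blob("eyep",165,249,13,46,70);blob("petri",160,216,14,10,40)
blob("kit all",360,228,50,50,150);blob("handle",360,198,25,105,140);blob("tubs",116,108,14,20,120);blob("box",250,275,34,28,50);blob("pan",185,179,27,8,30)
E
```

```text
jarfar 187 mean [ 585.4 -170.4   43.3] rect [ 585.8 -170.4] [43.4 41.3] 85.3 zmax [43.1 49.5]
jarnear 191 mean [ 448.6 -157.9   43.5] rect [ 449.  -157.7] [42.7 42.9] 70.9 zmax [43.3 49.5]
cap 61 mean [ 302.4 -188.3   43.5] rect [ 302.5 -189. ] [20.6 19.5] 90.0 zmax [47.4 53.7]
petri 324 mean [ 518.3 -319.4   16.9] rect [ 518.4 -319.3] [57.1 58.4] 7.9 zmax [16.8 23.1]
eyep 109 mean [ 632.6 -256.7   50.5] rect [ 634.  -257.6] [31.1 34.3] 44.5 zmax [50.6 56.2]
flask 246 mean [441.3 -34.   45.9] rect [445.3 -34.7] [49.3 50.3] 22.0 zmax [38.2 87.5]
flask top 70 mean [446.4 -35.   82.9] rect [447.  -34.6] [23.8 23.8] 49.3 zmax [82.3 89.1]
box 280 mean [656.1 -32.5  34.4] rect [658.2 -32.4] [110.1 114.1] 87.4 zmax [34.7 40.7]
pan 239 mean [ 357.1 -314.3   11.7] rect [ 352.6 -310.5] [130.7 135.8] 80.0 zmax [11.2 18.2]
kit rim 522 mean [431.4 196.6  85.3] rect [429.7 195.5] [131.  185.8] 7.7 zmax [85.2 91.5]
kit deck 2979 mean [503.  203.8  63.3] rect [495.3 204.5] [174.9 187.1] 7.1 zmax [63.5 69.4]
handle 137 mean [428.5 194.9 121.4] rect [429.8 195. ] [11.4 77.7] 8.0 zmax [122.9 128.6]
kit
[... 400 characters left out ...]
  44.9] rect [ 589.5 -167. ] [44.4 44. ] 9.8 zmax [45.8 49.3]
eyep 138 mean [ 637.8 -252.3   52.5] rect [ 635.9 -253.7] [33.8 33.8] 81.3 zmax [53.  56.3]
petri 325 mean [ 524.  -314.8   18.7] rect [ 521.9 -316.2] [60.3 58.5] 62.7 zmax [19. 23.]
kit all 5496 mean [483.6 206.2  73.2] rect [474.7 204.7] [222.6 187.4] 7.4 zmax [ 68.1 122.4]
handle 272 mean [434.4 199.2 118.6] rect [432.7 199.5] [13.9 80. ] 8.9 zmax [119.3 129.5]
tubs 567 mean [ 131.  -631.8   62.9] rect [ 123.5 -642.6] [70.6 87.9] 0.9 zmax [65.7 89.3]
box 584 mean [663.  -29.3  35.2] rect [659.6 -29. ] [111.  112.9] 87.6 zmax [36.1 40. ]
pan 292 mean [ 355.4 -310.3   12.3] rect [ 356.9 -308. ] [132.3 129.8] 78.6 zmax [12.2 17.9]
```

View pics/topc.png

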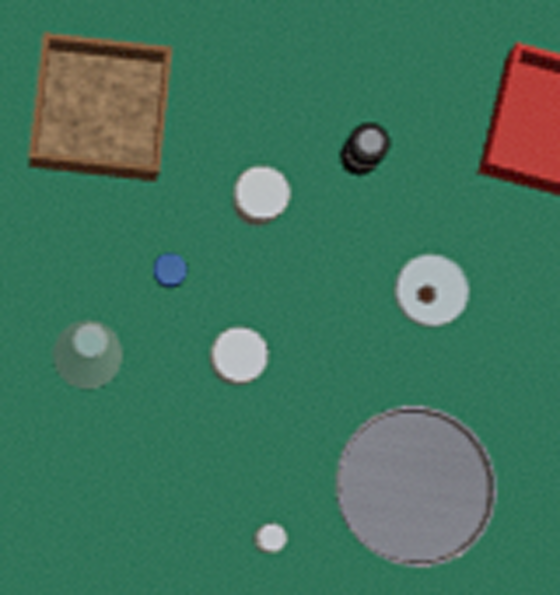

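The enlarged crop confirms the choice: the two large white lids (263,193) and (240,355) are the 45 mm jars, since their tops measure 43 mm across at z≈45. The small cap (271,537) is 20 mm across and the side tubs are over 80 mm high, so neither is a jar. The brown box (100,105), eyepiece (368,145), petri (432,290) and pan (415,485) match their descriptions. I'll move over the kit handle.

{"method": "jog_arm", "body": {"rows": [1.74,-2.17,0,0,0,-0.075,0,1.74,-2.17,0,0,0,-0.075,0,1.74,-2.17,0,0,0,-0.075,0,1.74,-2.17,0,0,0,-0.075,0,1.74,-2.17,0,0,0,-0.075,0,1.74,-2.17,0,0,0,-0.075,0,1.74,-2.17,0,0,0,-0.075,0,1.74,-2.17,0,0,0,-0.075,0,1.74,-2.17,0,0,0,-0.075,0,1.74,-2.17,0,0,0,-0.075,0,1.74,-2.17,0,0,0,-0.075,0,1.74,-2.17,0,0,0,-0.075,0,1.74,-2.17,0,0,0,-0.075,0,1.74,-2.17,0,0,0,-0.075,0,1.74,-2.17,0,0,0,-0.075,0,0,0,0,0,0,0,0,0,0,0,0,0,0,0], "newtons": 30}}

```text
clock: 1.52
eef_pos: [431.6, 196.7, 213.1]
eef_rot: [-3.141, 0.0, 1.7]
wrist_force: [1.5, 0.3, 0.1]
finger_gap: 94.1
finger_force: 0.0
```

```bash
python3 - <<'E'
from h import *
s=manip.read_state();print(s["eef_pos"],s["eef_rot"],s["clock"])
im,d,P,M=pts("wrist"); cv2.imwrite("pics/w1.png",im)
S=P.reshape(-1,3);
for lo,hi in((112,130),(82,94),(50,130)):
    Q=S[(S[:,2]>lo)&(S[:,2]<hi)&(abs(S[:,0]-440)<150)&(abs(S[:,1]-200)<130)]
    if len(Q)>5: r=cv2.minAreaRect(Q[:,:2].astype(np.float32));print(lo,len(Q),Q.mean(0),r)
E
```

```text
[431.60466996 196.67878973 213.11477453] [-3.14088698e+00  1.04715211e-04  1.70012173e+00] 1.5167
112 1033 [429.63703984 200.00707917 125.22166012] ((430.0762939453125, 196.73818969726562), (9.962118148803711, 79.63402557373047), 7.653637409210205)
82 4671 [428.94695789 203.70009145  86.47832954] ((429.9393005371094, 196.47152709960938), (130.55776977539062, 186.4848175048828), 7.533807277679443)
50 37041 [465.65883846 209.58710083  71.26272518] ((473.395263671875, 202.163818359375), (218.11561584472656, 187.03244018554688), 7.589419841766357)
```

View pics/w1.png

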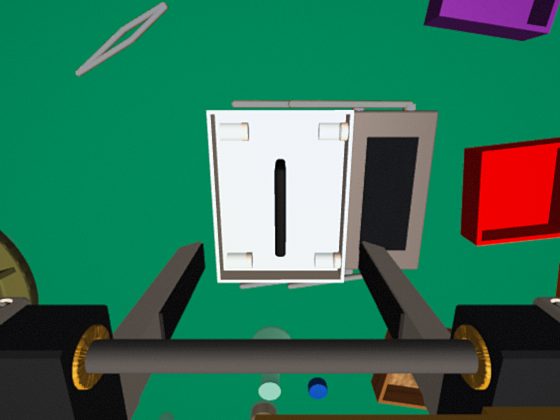

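The wrist view shows the black handle at (280,208) on the white tray, yaw 7.6°, centre (430.1,196.7). Next I'll descend and grip.

{"method": "jog_arm", "body": {"rows": [-0.15,0,-1.4,0,0,0.003,0.5,0,0,-1.4,0,0,0,0.5,0,0,-1.4,0,0,0,0.5,0,0,-1.4,0,0,0,0.5,0,0,-1.4,0,0,0,0.5,0,0,-1.4,0,0,0,0.5,0,0,-1.4,0,0,0,0.5,0,0,-1.4,0,0,0,0.5,0,0,0,0,0,0,1,0,0,0,0,0,0,1,0,0,0,0,0,0,1,0,0,0,0,0,0,1,0,0,0,0,0,0,1,0,0,0,0,0,0,1], "newtons": 30}}

```text
clock: 2.73
eef_pos: [430.0, 197.6, 102.0]
eef_rot: [3.141, -0.0, 1.705]
wrist_force: [0.5, 0.2, 0.9]
finger_gap: 10.6
finger_force: 0.8
```

```bash
python3 - <<'E'
import numpy as np
q=np.arange(0,2.01,0.1);a=np.deg2rad(15)
s=12*(np.cos(a)-np.cos(a+q));h=12*(np.sin(a+q)-np.sin(a))
y=np.deg2rad(7.6)
print(np.c_[np.diff(s)*np.cos(y),np.diff(s)*np.sin(y),np.diff(h)].round(2).tolist())
E
```

```text
[[0.36, 0.05, 1.14], [0.48, 0.06, 1.1], [0.58, 0.08, 1.05], [0.68, 0.09, 0.98], [0.78, 0.1, 0.91], [0.86, 0.12, 0.83], [0.94, 0.13, 0.73], [1.01, 0.13, 0.64], [1.07, 0.14, 0.53], [1.11, 0.15, 0.42], [1.15, 0.15, 0.31], [1.17, 0.16, 0.19], [1.19, 0.16, 0.07], [1.19, 0.16, -0.05], [1.18, 0.16, -0.17], [1.15, 0.15, -0.29], [1.12, 0.15, -0.4], [1.08, 0.14, -0.51], [1.02, 0.14, -0.62], [0.95, 0.13, -0.72]]
```

{"method": "jog_arm", "body": {"rows": [0,0,0,0,0,0,1,0,0,0,0,0,0,1,0,0,0,0,0,0,1,0.36,0.05,1.14,0,0,0,1,0.48,0.06,1.1,0,0,0,1,0.58,0.08,1.05,0,0,0,1,0.68,0.09,0.98,0,0,0,1,0.78,0.1,0.91,0,0,0,1,0.86,0.12,0.83,0,0,0,1,0.94,0.13,0.73,0,0,0,1,1.01,0.13,0.64,0,0,0,1,1.07,0.14,0.53,0,0,0,1,1.11,0.15,0.42,0,0,0,1], "newtons": 30}}

```text
clock: 3.82
eef_pos: [508.6, 207.9, 185.1]
eef_rot: [-3.141, 0.0, 1.705]
wrist_force: [-2.0, -1.4, 0.8]
finger_gap: 10.1
finger_force: 30.0
```

{"method": "jog_arm", "body": {"rows": [1.15,0.15,0.31,0,0,0,1,1.17,0.16,0.19,0,0,0,1,1.19,0.16,0.07,0,0,0,1,1.19,0.16,-0.05,0,0,0,1,1.18,0.16,-0.17,0,0,0,1,1.15,0.15,-0.29,0,0,0,1,1.12,0.15,-0.4,0,0,0,1,1.08,0.14,-0.51,0,0,0,1,1.02,0.14,-0.62,0,0,0,1,0.9,0.13,-0.65,0,0,0,1,0,0,0,0,0,0,1,0,0,0,0,0,0,1]}}

```text
clock: 4.82
eef_pos: [620.7, 222.7, 163.7]
eef_rot: [3.141, 0.0, 1.704]
wrist_force: [4.7, -0.9, 3.0]
finger_gap: 9.8
finger_force: 30.0
```

{"method": "jog_arm", "body": {"rows": [0,0,0,0,0,0,0.5,0,0,0,0,0,0,0.5,0,0,0,0,0,0,0.5,0,0,0,0,0,0,0.5,0,0,0.8,0,0,0,0.5,0,0,1.3,0,0,0,0.5,0,0,1.5,0,0,0,0.5,0,0,1.5,0,0,0,0.5,0,0,1.5,0,0,0,0.4,-1,-2,1,0,0,0,0.3,-1.5,-3,1,0,0,0,0.3,-1.5,-3,0,0,0,0,0.2,-1.5,-3,0,0,0,0,0.2,-1.5,-3,0,0,0,0,0.2,-1.5,-3,0,0,0,0,0.2,-1.5,-3,0,0,0,0,0.2,-1.5,-3,0,0,0,0,0.2,-1.5,-3,0,0,0,0,0.2]}}

```text
clock: 6.32
eef_pos: [489.0, -38.2, 250.3]
eef_rot: [3.141, 0.0, 1.705]
wrist_force: [1.3, -0.6, 0.3]
finger_gap: 75.1
finger_force: 0.0
```

```bash
cat > kit.py <<'E'
from h import *
im,d,P,M=pts("top"); cv2.imwrite("pics/t2.png",cv2.resize(im[100:320,150:450],None,fx=2.5,fy=2.5))
S=P.reshape(-1,3)
for lo,hi in((135,156),(160,195)):
    Q=S[(S[:,2]>lo)&(S[:,2]<hi)&(S[:,0]>500)&(S[:,1]>100)&(S[:,1]<330)&(S[:,0]<750)]
    print(len(Q),cv2.minAreaRect(Q[:,:2].astype(np.float32)))
E
python3 kit.py
```

```text
822 ((620.189697265625, 220.73489379882812), (132.54014587402344, 187.01736450195312), 7.270971775054932)
185 ((620.33154296875, 220.05908203125), (12.752180099487305, 79.334716796875), 7.021534442901611)
```

View pics/t2.png

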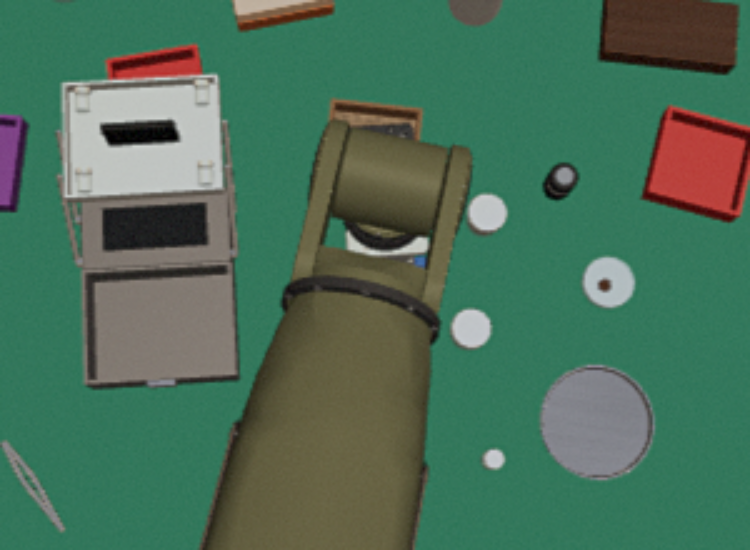

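The crop shows the tray resting open at (140,135), the well empty at (160,325), and the jars, eyepiece and petri undisturbed. Next is the near jar.

{"method": "jog_arm", "body": {"rows": [-1,-3,-2,0,0,0,0.2,-1,-3,-2,0,0,0,0.2,-1,-3,-2,0,0,0,0.2,-1,-2.9,-2,0,0,0,0.2,0,0,-1.8,0,0,0,0.2,0,0,-1.8,0,0,0,0.2,0,0,-1.8,0,0,0,0.2,0,0,-1.8,0,0,0,0.2,0,0,-1.8,0,0,0,0.2,0,0,-1.8,0,0,0,0.2,0,0,-1.8,0,0,0,0.2,0,0,-1.6,0,0,0,0.2,0,0,0,0,0,0,0.2,0,0,0,0,0,0,1,0,0,0,0,0,0,1,0,0,0,0,0,0,1,0,0,0,0,0,0,1,0,0,0,0,0,0,1,0,0,0,0,0,0,1,0,0,0,0,0,0,1], "newtons": 25}}

```text
clock: 8.03
eef_pos: [450.3, -156.2, 28.2]
eef_rot: [3.141, 0.0, 1.705]
wrist_force: [-1.2, 0.2, 7.3]
finger_gap: 43.8
finger_force: 25.0
```

{"method": "jog_arm", "body": {"rows": [0,0,1,0,0,0,1,0,0,1.8,0,0,0,1,0,0,2,0,0,0,1,0,0,2,0,0,0,1,0,0,2,0,0,0,1,0,0,2,0,0,0,1,0,0,2,0,0,0,1,0,0.5,2,0,0,0,1,0,1.5,1,0,0,0,1,-0.3,3.5,0,0,0,0,1,-0.3,3.5,0,0,0,0,1,-0.3,3.5,0,0,0,0,1,-0.3,3.5,0,0,0,0,1,-0.3,3.5,0,0,0,0,1,-0.3,3.5,0,0,0,0,1,-0.3,3.5,0,0,0,0,1,-0.2,3.5,0,0,0,0,1,-0.2,3.5,0,0,0,0,1,-0.1,3.5,0,0,0,0,1,0,2.2,0,0,0,0,1]}}

```text
clock: 9.7
eef_pos: [423.2, 238.6, 186.2]
eef_rot: [3.141, -0.0, 1.706]
wrist_force: [-0.1, -0.6, -0.0]
finger_gap: 44.2
finger_force: 25.0
```

{"method": "jog_arm", "body": {"rows": [0,0,0,0,0,0,1,0,0,-1.2,0,0,0,1,0,0,-1.8,0,0,0,1,0,0,-1.8,0,0,0,1,0,0,-1.8,0,0,0,1,0,0,-1.8,0,0,0,1,0,0,-1.8,0,0,0,1,0,0,-1.8,0,0,0,1,0,0,-1.8,0,0,0,1,0,0,-0.9,0,0,0,1,0,0,-0.5,0,0,0,1,0,0,-0.1,0,0,0,1,0,0,0,0,0,0,1]}}

```text
clock: 10.78
eef_pos: [424.3, 236.0, 33.1]
eef_rot: [3.141, -0.0, 1.705]
wrist_force: [0.3, 0.3, -0.6]
finger_gap: 44.5
finger_force: 25.0
```

{"method": "jog_arm", "body": {"rows": [0,0,-0.1,0,0,0,1,0,0,-0.05,0,0,0,1,0,0,0,0,0,0,0.7,0,0,0,0,0,0,0.35,0,0,0,0,0,0,0.3,0,0,0,0,0,0,0.3,0,0,0.8,0,0,0,0.3,0,0,1.6,0,0,0,0.3,0,0,2,0,0,0,0.3,0,0,2,0,0,0,0.3,0,0,2,0,0,0,0.3,0,0,2,0,0,0,0.3,0,0,2,0,0,0,0.3,0,0,2,0,0,0,0.2,0,0,1.5,0,0,0,0.2,0.6,-1.5,0,0,0,0,0.2,1.2,-3,0,0,0,0,0.2,1.2,-3,0,0,0,0,0.2,1.2,-3,0,0,0,0,0.2,1.2,-3,0,0,0,0,0.2]}}

```text
clock: 12.45
eef_pos: [478.2, 99.6, 190.9]
eef_rot: [3.141, -0.0, 1.705]
wrist_force: [0.8, -0.5, -0.3]
finger_gap: 75.2
finger_force: 0.0
```

{"method": "jog_arm", "body": {"rows": [1.2,-3,0,0,0,0,0.2,1.2,-3,0,0,0,0,0.2,1.2,-3,0,0,0,0,0.2,1.2,-3,0,0,0,0,0.2,1.2,-3,-1,0,0,0,0.2,1.2,-3,-1.5,0,0,0,0.2,1.2,-3,-1.5,0,0,0,0.2,1.2,-3,-1.5,0,0,0,0.2,1.2,-3,-1.5,0,0,0,0.2,0,0,-1.8,0,0,0,0.2,0,0,-1.8,0,0,0,0.2,0,0,-1.8,0,0,0,0.2,0,0,-1.8,0,0,0,0.2,0,0,-1.4,0,0,0,0.2,0,0,-0.65,0,0,0,0.2,0,0,0,0,0,0,0.8,0,0,0,0,0,0,1,0,0,0,0,0,0,1,0,0,0,0,0,0,1,0,0,0,0,0,0,1]}}

```text
clock: 14.12
eef_pos: [586.4, -169.1, 28.5]
eef_rot: [3.14, 0.001, 1.705]
wrist_force: [1.4, -0.2, 1.9]
finger_gap: 45.4
finger_force: 0.7
```

{"method": "jog_arm", "body": {"rows": [0,0,0,0,0,0,1,0,0,0,0,0,0,1,0,0,0,0,0,0,1,0,0,1,0,0,0,1,0,0,1.8,0,0,0,1,0,0,2,0,0,0,1,0,0,2,0,0,0,1,0,0,2,0,0,0,1,0,0,2,0,0,0,1,-0.5,1.1,2,0,0,0,1,-1.1,2.5,1.5,0,0,0,1,-1.5,3.2,1.5,0,0,0,1,-1.5,3.2,0,0,0,0,1,-1.5,3.2,0,0,0,0,1,-1.5,3.2,0,0,0,0,1,-1.5,3.2,0,0,0,0,1,-1.5,3.2,0,0,0,0,1,-1.5,3.2,0,0,0,0,1]}}

```text
clock: 15.62
eef_pos: [463.8, 92.2, 186.2]
eef_rot: [3.141, -0.0, 1.705]
wrist_force: [0.7, 0.7, -1.0]
finger_gap: 44.4
finger_force: 25.0
```

{"method": "jog_arm", "body": {"rows": [-1.2,2.6,0,0,0,0,1,-1.1,2.4,0,0,0,0,1,-0.7,1.6,0,0,0,0,1,0,0,0,0,0,0,1,0,0,-1.2,0,0,0,1,0,0,-1.8,0,0,0,1,0,0,-1.8,0,0,0,1,0,0,-1.8,0,0,0,1,0,0,-1.8,0,0,0,1,0,0,-1.8,0,0,0,1,0,0,-1.8,0,0,0,1,0,0,-1.8,0,0,0,1,0,0,-0.8,0,0,0,1,0,0,-0.5,0,0,0,1,0,0,-0.1,0,0,0,1,0,0,-0.05,0,0,0,1,0,0,0,0,0,0,1]}}

```text
clock: 17.03
eef_pos: [435.5, 157.0, 33.8]
eef_rot: [3.14, -0.0, 1.705]
wrist_force: [-0.1, 0.1, -1.6]
finger_gap: 44.5
finger_force: 25.0
```

{"method": "jog_arm", "body": {"rows": [0,0,-0.1,0,0,0,1,0,0,-0.05,0,0,0,1,0,0,0,0,0,0,0.7,0,0,0,0,0,0,0.35,0,0,0,0,0,0,0.3,0,0,0,0,0,0,0.3,0,0,0.8,0,0,0,0.3,0,0,1.6,0,0,0,0.3,0,0,2,0,0,0,0.3,0,0,2,0,0,0,0.3,0,0,2,0,0,0,0.3,0,0,2,0,0,0,0.3,0,0,2,0,0,0,0.3,0,0,2,0,0,0,0.4,0,0,2,0,0,0,0.5,0,0,2,0,0,0,0.5,0,0,1,0,0,0,0.5,0,0,0,0,0,0,0.5]}}

```text
clock: 18.53
eef_pos: [435.6, 157.1, 227.8]
eef_rot: [3.138, -0.0, 1.705]
wrist_force: [-0.1, -0.2, 0.4]
finger_gap: 47.2
finger_force: 0.0
```

```bash
python3 - <<'E'
from h import *
im,d,P,M=pts("wrist"); cv2.imwrite("pics/w3.png",im)
S=P.reshape(-1,3)
for y in((100,197),(197,300)):
    Q=S[(S[:,2]>35)&(S[:,2]<57)&(abs(S[:,0]-430)<50)&(S[:,1]>y[0])&(S[:,1]<y[1])]
    if len(Q)>5: r=cv2.minAreaRect(Q[:,:2].astype(np.float32));print(len(Q),Q.mean(0),r,np.percentile(Q[:,2],[5,50,95]))
Q=S[(S[:,2]>54)&(S[:,2]<70)&(abs(S[:,1]-200)<130)&(S[:,0]>320)&(S[:,0]<600)];print(cv2.minAreaRect(Q[:,:2].astype(np.float32)))
print(manip.read_state()["eef_pos"])
E
```

```text
1793 [433.44043226 144.48196745  48.66778564] ((425.97894287109375, 145.3355712890625), (100.48905181884766, 62.9366569519043), 7.3665452003479) [38.83599331 49.67782312 53.69960916]
1658 [425.04657653 240.0023812   49.44041427] ((434.1813049316406, 246.2664031982422), (100.40104675292969, 64.69371032714844), 7.456787109375) [42.69315628 49.87568823 51.28056564]
((470.5779113769531, 202.08822631835938), (223.94772338867188, 186.72698974609375), 7.094571590423584)
[435.10628752 157.02923597 226.01876554]
```

View pics/w3.png

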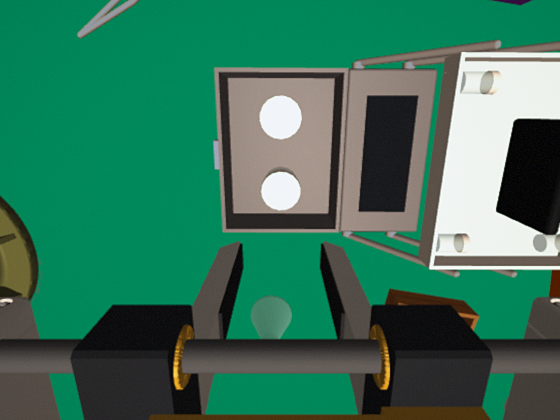

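The wrist view shows both jars upright in the well at (280,117) and (280,190), with lids at z≈49.5. I'll go back to the handle and close the tray.

{"method": "jog_arm", "body": {"rows": [2.3,0.8,0,0,0,0,0.5,2.3,0.8,0,0,0,0,0.5,2.3,0.8,0,0,0,0,0.5,2.3,0.8,0,0,0,0,0.5,2.3,0.8,0,0,0,0,0.5,2.3,0.8,0,0,0,0,0.5,2.3,0.8,0,0,0,0,0.5,2.4,0.9,0,0,0,0,0.5,0,0,-0.6,0,0,0,0.5,0,0,-1.4,0,0,0,0.5,0,0,-1.4,0,0,0,0.5,0,0,-1.4,0,0,0,0.5,0,0,-1.4,0,0,0,0.5,0,0,0,0,0,0,0.8,0,0,0,0,0,0,1,0,0,0,0,0,0,1,0,0,0,0,0,0,1,0,0,0,0,0,0,1,0,0,0,0,0,0,1,0,0,0,0,0,0,1], "newtons": 30}}

```text
clock: 20.25
eef_pos: [620.5, 222.1, 164.3]
eef_rot: [3.14, -0.0, 1.705]
wrist_force: [3.5, 0.8, 2.3]
finger_gap: 9.5
finger_force: 30.0
```

Now I'll reverse the arc.

{"method": "jog_arm", "body": {"rows": [-0.93,-0.13,0.68,0,0,0,1,-1.02,-0.14,0.62,0,0,0,1,-1.08,-0.14,0.51,0,0,0,1,-1.12,-0.15,0.4,0,0,0,1,-1.15,-0.15,0.29,0,0,0,1,-1.18,-0.16,0.17,0,0,0,1,-1.19,-0.16,0.05,0,0,0,1,-1.19,-0.16,-0.07,0,0,0,1,-1.17,-0.16,-0.19,0,0,0,1,-1.15,-0.15,-0.31,0,0,0,1,-1.11,-0.15,-0.42,0,0,0,1,-1.07,-0.14,-0.53,0,0,0,1,-1.01,-0.13,-0.64,0,0,0,1]}}

```text
clock: 21.33
eef_pos: [475.7, 203.0, 168.9]
eef_rot: [3.141, -0.001, 1.705]
wrist_force: [5.4, 4.6, -8.4]
finger_gap: 9.7
finger_force: 30.0
```

{"method": "jog_arm", "body": {"rows": [-0.94,-0.13,-0.73,0,0,0,1,-0.86,-0.12,-0.83,0,0,0,1,-0.78,-0.1,-0.91,0,0,0,1,-0.68,-0.09,-0.98,0,0,0,1,-0.58,-0.08,-1.05,0,0,0,1,-0.48,-0.06,-1.1,0,0,0,1,-0.3,-0.05,-1.0,0,0,0,1,0,0,0,0,0,0,1,0,0,0,0,0,0,1]}}

```text
clock: 22.08
eef_pos: [430.5, 197.0, 103.2]
eef_rot: [3.14, -0.001, 1.705]
wrist_force: [4.3, 5.3, -4.7]
finger_gap: 10.0
finger_force: 30.0
```

{"method": "jog_arm", "body": {"rows": [0,0,-0.1,0,0,0,1,0,0,-0.05,0,0,0,1,0,0,0,0,0,0,1,0,0,0,0,0,0,0.7,0,0,0,0,0,0,0.5,0,0,0,0,0,0,0.5,0,0,0,0,0,0,0.5,0,0,1,0,0,0,0.5,0,0,2,0,0,0,0.5,0,0,2,0,0,0,0.5,0,0,2,0,0,0,0.5,0,0,2,0,0,0,0.4,0,0,1,0,0,0,0.3]}}

```text
clock: 23.17
eef_pos: [430.6, 196.6, 204.6]
eef_rot: [3.139, -0.001, 1.705]
wrist_force: [0.6, -0.2, -0.1]
finger_gap: 57.1
finger_force: 0.0
```

```bash
python3 - <<'E'
from h import *
im,d,P,M=pts("wrist")
S=P.reshape(-1,3)
for lo,hi in((115,130),(82,94)):
    Q=S[(S[:,2]>lo)&(S[:,2]<hi)&(abs(S[:,0]-440)<150)&(abs(S[:,1]-200)<130)]
    r=cv2.minAreaRect(Q[:,:2].astype(np.float32));print(lo,len(Q),Q.mean(0),r,np.percentile(Q[:,2],[5,50,95]))
print(manip.read_state()["eef_pos"])
E
```

```text
115 1128 [429.49550885 199.45495647 125.22008764] ((430.0223693847656, 197.03456115722656), (9.850317001342773, 78.97118377685547), 7.406283855438232) [123.03704006 125.46740788 126.76001415]
82 4228 [427.00456861 214.34642417  86.53660538] ((430.25811767578125, 196.46524047851562), (130.486572265625, 186.33494567871094), 7.621318340301514) [82.44889373 87.38681451 89.78061631]
[431.01616622 196.77432736 205.2853586 ]
```

The tray reads shut, with the handle and rim at their original place and height. Next is the eyepiece.

{"method": "jog_arm", "body": {"rows": [1.5,-3,0,0,0,0,0.3,1.5,-3.3,0,0,0,0,0.3,1.5,-3.3,0,0,0,0,0.3,1.5,-3.3,0,0,0,0,0.3,1.5,-3.3,0,0,0,0,0.3,1.5,-3.3,0,0,0,0,0.3,1.5,-3.3,0,0,0,0,0.3,1.5,-3.3,0,0,0,0,0.3,1.5,-3.3,0,0,0,0,0.3,1.5,-3.3,0,0,0,0,0.3,1.5,-3.3,0,0,0,0,0.3,1.5,-3.3,0,0,0,0,0.3,1.5,-3.3,0,0,0,0,0.3,0.9,-2.7,0,0,0,0,0.3,0,0,0,0,0,0,0.3,0,0,0,0,0,0,0.3]}}

```text
clock: 24.55
eef_pos: [633.7, -257.6, 199.8]
eef_rot: [-3.14, -0.001, 1.703]
wrist_force: [0.5, 0.6, -1.0]
finger_gap: 65.5
finger_force: 0.0
```

```bash
python3 - <<'E'
from h import *
print(manip.read_state()["eef_pos"])
im,d,P,M=pts("wrist"); S=P.reshape(-1,3)
def f(n,x,y,w,lo,hi):
    Q=S[(S[:,2]>lo)&(S[:,2]<hi)&(abs(S[:,0]-x)<w)&(abs(S[:,1]-y)<w)]
    if len(Q)>5: r=cv2.minAreaRect(Q[:,:2].astype(np.float32));print(n,len(Q),np.round(r[0],1),np.round(r[1],1),r[2])
f("eye",634,-256,30,47,58); f("petri",519,-318,40,15,23); f("box",658,-31,75,32,40); f("pan",355,-309,80,11,17)
E
```

```text
[ 633.69661835 -257.59795195  199.75154216]
eye 819 [ 635.  -256.7] [32.4 33. ] 75.31665802001953
petri 1956 [ 520.6 -319. ] [59.3 58.8] 89.22608184814453
box 1087 [656.6 -75.6] [ 25.2 110.5] 88.62711334228516
pan 923 [ 367.1 -311.8] [130.7 110.3] 82.57589721679688
```

{"method": "jog_arm", "body": {"rows": [0.1,0.1,-1,0,0,0,0.3,0,0,-1.8,0,0,0,0.3,0,0,-1.8,0,0,0,0.3,0,0,-1.8,0,0,0,0.3,0,0,-1.8,0,0,0,0.3,0,0,-1.8,0,0,0,0.3,0,0,-1.8,0,0,0,0.3,0,0,-1.8,0,0,0,0.3,0,0,-1.8,0,0,0,0.3,0,0,-1.4,0,0,0,0.3,0,0,-0.8,0,0,0,0.3,0,0,0,0,0,0,0.6,0,0,0,0,0,0,1,0,0,0,0,0,0,1,0,0,0,0,0,0,1,0,0,0,0,0,0,1,0,0,0,0,0,0,1,0,0,0,0,0,0,1,0,0,0,0,0,0,1], "newtons": 25}}

```text
clock: 26.18
eef_pos: [635.4, -255.7, 26.5]
eef_rot: [3.141, 0.001, 1.705]
wrist_force: [-2.1, 1.1, 6.1]
finger_gap: 33.2
finger_force: 25.0
```

{"method": "jog_arm", "body": {"rows": [0,0,0.8,0,0,0,1,0,0,1.6,0,0,0,1,0,0,2,0,0,0,1,0,0,2,0,0,0,1,0,0,1.6,0,0,0,1,0.2,2,0,0,0,0,1,0.3,3,0,0,0,0,1,0.3,3,0,0,0,0,1,0.3,3,0,0,0,0,1,0.3,3,0,0,0,0,1,0.3,3,0,0,0,0,1,0.3,3,0,0,0,0,1,0.3,2.5,0,0,0,0,1,0,0,0,0,0,0,1,0,0,0,0,0,0,1]}}

```text
clock: 27.43
eef_pos: [658.1, -29.4, 105.9]
eef_rot: [-3.141, 0.0, 1.707]
wrist_force: [0.7, -1.1, -0.2]
finger_gap: 33.2
finger_force: 25.0
```

```bash
python3 - <<'E'
from h import *
print(manip.read_state()["eef_pos"])
im,d,P,M=pts("wrist"); cv2.imwrite("pics/w4.png",im)
E
```

```text
[658.07488843 -29.43105544 105.86599821]
```

View pics/w4.png

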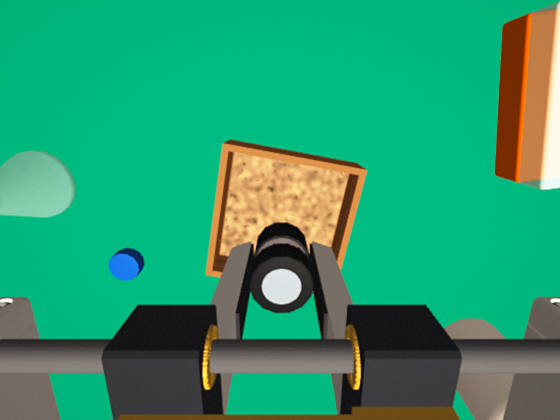

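The wrist view shows the eyepiece upright in the jaws at (280,270), over the brown box at (285,215). Lowering it.

{"method": "jog_arm", "body": {"rows": [0,0,-1,0,0,0,1,0,0,-1.5,0,0,0,1,0,0,-1.5,0,0,0,1,0,0,-1.5,0,0,0,1,0,0,-1,0,0,0,1,0,0,-0.5,0,0,0,1,0,0,-0.2,0,0,0,1,0,0,0,0,0,0,1,0,0,0,0,0,0,1]}}

```text
clock: 28.23
eef_pos: [658.4, -30.8, 34.3]
eef_rot: [3.141, 0.0, 1.705]
wrist_force: [0.4, 0.4, -1.5]
finger_gap: 33.5
finger_force: 25.0
```

{"method": "jog_arm", "body": {"rows": [0,0,-0.1,0,0,0,1,0,0,-0.1,0,0,0,1,0,0,-0.05,0,0,0,1,0,0,0,0,0,0,1]}}

```text
clock: 28.57
eef_pos: [658.3, -30.5, 31.5]
eef_rot: [3.141, 0.0, 1.705]
wrist_force: [0.4, -1.1, 0.1]
finger_gap: 33.5
finger_force: 25.0
```

{"method": "jog_arm", "body": {"rows": [0,0,-0.05,0,0,0,0.8,0,0,0,0,0,0,0.5,0,0,0,0,0,0,0.4,0,0,0,0,0,0,0.4,0,0,0,0,0,0,0.4,0,0,1,0,0,0,0.4,0,0,2,0,0,0,0.4,0,0,2,0,0,0,0.4,0,0,2,0,0,0,0.3,0,0,2,0,0,0,0.2,-1,-2.2,1,0,0,0,0.1,-1.5,-3.1,0,0,0,0,0.1,-1.5,-3.1,0,0,0,0,0.1,-1.5,-3.1,0,0,0,0,0.1,-1.5,-3.1,0,0,0,0,0.1,-1.5,-3.1,0,0,0,0,0.1,-1.5,-3.1,0,0,0,0,0.1,-1.5,-3.1,0,0,0,0,0.1,-1.5,-3.1,0,0,0,0,0.1,-0.85,-1.8,0,0,0,0,0.1], "newtons": 15}}

```text
clock: 30.23
eef_pos: [518.0, -321.4, 131.6]
eef_rot: [3.141, 0.001, 1.703]
wrist_force: [0.3, 0.2, -0.2]
finger_gap: 84.8
finger_force: 0.0
```

{"method": "jog_arm", "body": {"rows": [0,0,0,0,0,0,0.1,0,0,0,0,0,0,0.1]}}

```text
clock: 30.4
eef_pos: [519.3, -319.2, 131.2]
eef_rot: [3.141, 0.0, 1.703]
wrist_force: [0.7, 0.1, 0.8]
finger_gap: 84.7
finger_force: 0.0
```

```bash
python3 - <<'E'
from h import *
print(manip.read_state()["eef_pos"])
im,d,P,M=pts("wrist"); S=P.reshape(-1,3)
def f(n,x,y,w,lo,hi):
    Q=S[(S[:,2]>lo)&(S[:,2]<hi)&(abs(S[:,0]-x)<w)&(abs(S[:,1]-y)<w)]
    if len(Q)>5: r=cv2.minAreaRect(Q[:,:2].astype(np.float32));print(n,len(Q),np.round(r[0],1),np.round(r[1],1),r[2],Q.mean(0))
f("petri",519,-318,40,15,23);f("pan",355,-309,80,11,17)
im,d,P,M=pts("top");S=P.reshape(-1,3);f("eye in box",658,-31,47,48,65);cv2.imwrite("pics/t5.png",cv2.resize(im[100:320,150:450],None,fx=2.5,fy=2.5))
E
```

```text
[ 519.29212218 -319.17630647  131.23906841]
petri 3151 [ 520.1 -319.4] [58.4 59.7] 8.049222946166992 [ 520.02559251 -318.46880425   19.04418936]
pan 2103 [ 356.3 -310.5] [131.3 130.7] 0.6271366477012634 [ 346.46915995 -309.44561684   14.16944146]
eye in box 104 [656.5 -33. ] [31.4 29.5] 3.091183662414551 [656.47265582 -32.44780455  55.81240294]
```

View pics/t5.png

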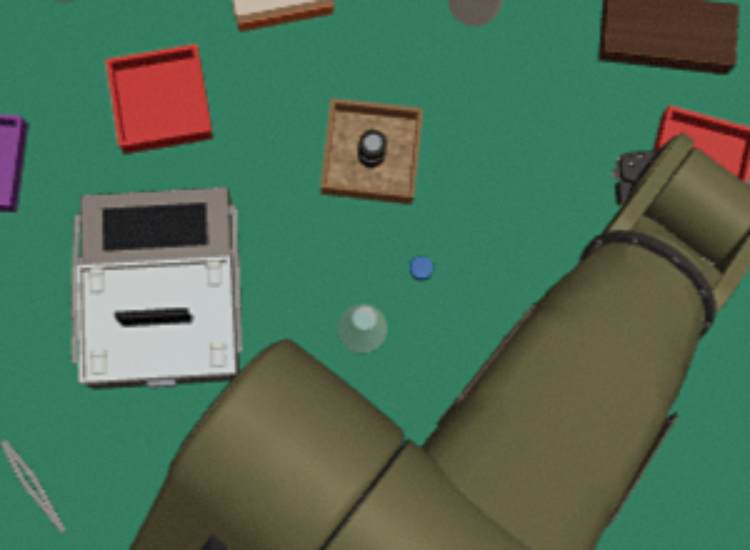

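The crop shows the eyepiece standing in the wooden box (372,146), the tray shut (158,320) and the flask upright (363,325). Next is the petri dish.

{"method": "jog_arm", "body": {"rows": [0.1,0,-1,0,0,0,0.1,0,0,-1.8,0,0,0,0.1,0,0,-1.8,0,0,0,0.1,0,0,-1.8,0,0,0,0.1,0,0,-1.8,0,0,0,0.1,0,0,-1.6,0,0,0,0.1,0,0,-1.2,0,0,0,0.1,0,0,-0.7,0,0,0,0.1,0,0,-0.25,0,0,0,0.1,0,0,0,0,0,0,0.1,0,0,0,0,0,0,0.6,0,0,0,0,0,0,1,0,0,0,0,0,0,1,0,0,0,0,0,0,1,0,0,0,0,0,0,1,0,0,0,0,0,0,1], "newtons": 15}}

```text
clock: 31.83
eef_pos: [520.8, -318.7, 11.6]
eef_rot: [3.141, 0.0, 1.705]
wrist_force: [-0.1, 0.4, 3.7]
finger_gap: 59.5
finger_force: 15.0
```

{"method": "jog_arm", "body": {"rows": [0,0,0.8,0,0,0,1,0,0,1.4,0,0,0,1,0,0,1.8,0,0,0,1,0,0,1,0,0,0,1,-1,0.1,0,0,0,0,1,-2.2,0.1,0,0,0,0,1,-2.2,0.1,0,0,0,0,1,-2.2,0.1,0,0,0,0,1,-2.2,0.1,0,0,0,0,1,-2.2,0.1,0,0,0,0,1,-2.2,0.1,0,0,0,0,1,-1.5,0.1,0,0,0,0,1,-0.8,0,0,0,0,0,1,0,0,-0.5,0,0,0,1,0,0,-1.4,0,0,0,1,0,0,-1.4,0,0,0,1,0,0,-0.8,0,0,0,1,0,0,-0.3,0,0,0,1,0,0,0,0,0,0,1,0,0,0,0,0,0,1]}}

```text
clock: 33.5
eef_pos: [356.0, -310.7, 17.4]
eef_rot: [3.141, 0.0, 1.705]
wrist_force: [-1.0, 0.4, -0.7]
finger_gap: 59.8
finger_force: 15.0
```

{"method": "jog_arm", "body": {"rows": [0,0,-0.1,0,0,0,1,0,0,-0.07,0,0,0,1,0,0,0,0,0,0,0.5,0,0,0,0,0,0,0.22,0,0,0,0,0,0,0.22,0,0,0,0,0,0,0.22,0,0,0.8,0,0,0,0.22,0,0,1.6,0,0,0,0.22,0,0,2,0,0,0,0.22,0,0,2,0,0,0,0.22,0,0,2,0,0,0,0.22,0,0,2,0,0,0,0.22,0,0,2,0,0,0,0.22,0,0,2,0,0,0,0.22,0,0,0,0,0,0,0.22,0,0,0,0,0,0,0.22]}}

```text
clock: 34.83
eef_pos: [355.8, -310.7, 160.5]
eef_rot: [3.14, 0.002, 1.705]
wrist_force: [1.0, -0.5, -0.5]
finger_gap: 73.1
finger_force: 0.0
```

```bash
python3 - <<'E'
from h import *
im,d,P,M=pts("wrist"); a=im;S=P.reshape(-1,3)
Q=S[(S[:,2]>19)&(S[:,2]<28)&(abs(S[:,0]-356)<45)&(abs(S[:,1]+310)<45)];print(cv2.minAreaRect(Q[:,:2].astype(np.float32)),np.percentile(Q[:,2],[2,50,98]))
im,d,P,M=pts("scene")
cv2.imwrite("pics/f.png",np.hstack([cv2.resize(a,(380,285)),cv2.resize(im,(420,315))[:285]]))
E
```

```text
((355.5279235839844, -311.2348937988281), (58.92094039916992, 58.96419143676758), 71.42533874511719) [21.39859118 23.00799696 24.94639115]
```

View pics/f.png

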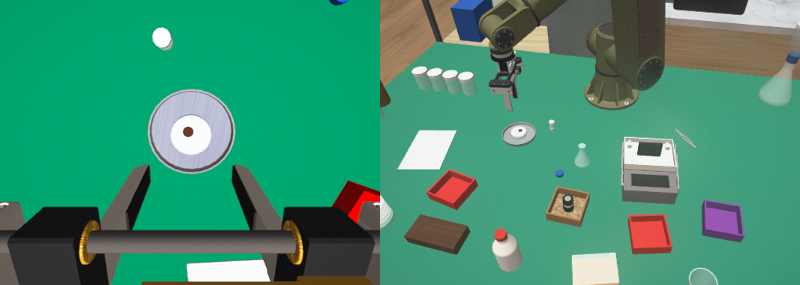

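The petri dish lies flat in the pan (left view 190,130), the eyepiece stands in the box (568,203), the kit is shut (650,160) and the flask is upright (582,155). Handing in.

```bash
python3 -c "
from cell import manip
print(manip.sign_off())"
```

```text
the job is handed in; nothing more can be done
None
```

The job is done and handed in at about 35 s of the 136 s allowed: both jars are in the kit with the tray shut, the eyepiece is upright in the wooden box, the petri dish is flat in the steel pan, and the flask is still standing.

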